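Wall up the chip tray and set the scribe on the fossil

TASK

First fold up the three outward-leaning walls of the white card chip tray around the fossil until all stand upright. Then draw the scribe (the thick square-bodied tool) out of the tool stand and set its nib inside the inked ring on top of the fossil, the scribe upright, pressing lightly so that the sprung nib goes about half-way in. Finish while still holding it so, without shifting the fossil or disturbing the other tools and things on the bench.

Things in the scene. Friction and masses are not known exactly. Their poses are not given: they have to be found in the camera images.
- tray: open white card chip tray fixed to the table, floor 150 x 150 mm and 4 mm thick; origin at the centre of its underside, z up. Its near wall (on the tray's -x side, towards the robot, 55 mm high) already stands; the other three are hinged along the other edges of the floor (+x, +y and -y) and lean outwards
- far_wall (a joint): hinge of the tray's far wall, a flat card panel 142 mm wide along the hinge, 55 mm from hinge to free edge, 4 mm thick. Its hinge line runs 3 mm above the table, 75 mm from the tray's centre on the +x side of the tray's frame. 0 = lying flat outwards, 1.571 = upright, stops at 1.6; starts half raised (0.5 to 0.9). The hinge is stiff, about 0.035 N m, and stays where it is left; it rises when its free edge is pushed inwards and upwards along its arc
- left_wall (a joint): hinge of the tray's left wall, a flat card panel 142 mm wide along the hinge, 55 mm from hinge to free edge, 4 mm thick. Its hinge line runs 3 mm above the table, 75 mm from the tray's centre on the +y side of the tray's frame. 0 = lying flat outwards, 1.571 = upright, stops at 1.6; starts half raised (0.5 to 0.9). The hinge is stiff, about 0.035 N m, and stays where it is left; it rises when its free edge is pushed inwards and upwards along its arc
- right_wall (a joint): hinge of the tray's right wall, a flat card panel 142 mm wide along the hinge, 55 mm from hinge to free edge, 4 mm thick. Its hinge line runs 3 mm above the table, 75 mm from the tray's centre on the -y side of the tray's frame. 0 = lying flat outwards, 1.571 = upright, stops at 1.6; starts half raised (0.5 to 0.9). The hinge is stiff, about 0.035 N m, and stays where it is left; it rises when its free edge is pushed inwards and upwards along its arc
- far_wall_edge (a point): middle of the far wall's free edge (moves with the wall)
- left_wall_edge (a point): middle of the left wall's free edge (moves with the wall)
- right_wall_edge (a point): middle of the right wall's free edge (moves with the wall)
- spot (a point): centre of the inked ring (19 mm across) on the level top of the fossil, 52 mm above the tray floor, the highest place of the fossil; z up. The fossil is a loose lump of 1.5 to 2.2 kg of tan rock in a round white plaster jacket, 96 mm across, standing in the tray; the ring lies about 17 mm off its middle
- scribe_grip (a point): grip point of the scribe, on its axis, 100 mm above its nib tip; z along the scribe, away from the nib. A grey tool, 0.1 to 0.2 kg: square body 26 x 26 mm from 50 to 124 mm above the nib tip, 24 mm black cap up to 131 mm, below the body a 16 mm round steel stem. It starts upright in a socket of the stand, sides parallel to the stand's, taller than the two round tools beside it
- nib_tip (a point): point of the scribe's sprung nib (6 mm thick, round end), on the scribe's axis; moves with the nib
- nib (a joint): how far the nib is pushed into the scribe: 0 = fully out, 0.012 m = fully in; spring 400 N/m (half-way, 6 mm, takes 2.4 N)
- stand: fixed wooden tool stand 155 x 54 mm, 60 mm high, origin at the centre of its underside; three square sockets 20 mm wide in a row along its x, 50 mm apart, the middle one at its centre. The body of the scribe rests on its top; 50 mm of stem and nib hang in the socket
- brush_mid (a point): bystander: brush with a round wooden handle in the stand, 25 mm above the stand's top (tool ends 62 mm above the stand)
- pick_mid (a point): bystander: steel pick with a thin round handle in the stand, 25 mm above the stand's top (tool ends 50 mm above the stand)
- bone_mid (a point): bystander: dark fossil bone 120 mm long, 26 mm high, lying; its middle
- bottle_mid (a point): bystander: amber glass bottle, 56 mm across and 130 mm high, standing; its middle
- tub_mid (a point): bystander: open blue tub 90 mm across, 65 mm high; its middle
- rock_mid (a point): bystander: small rock 50 x 40 mm, 35 mm high; its middle
- hammer_mid (a point): bystander: hammer lying, about 220 mm long; its origin
There are look-alikes about, which are no part of the job. Leave any blue, pink or turquoise look-alike of the stand alone.

How it is judged:
On the way, in this order (a step that is already met when the one before it is completed fails the run):
1. all three hinged walls stand upright (past 80 degrees) while the scribe is still in the stand (value of joint each of far_wall, left_wall, right_wall above 1.4 rad and height (world z) of nib_tip below 0.03 m), for 0.2 s.
2. the scribe is drawn out of the stand and carried by the fingers alone, its nib above the stand (height (world z) of nib_tip above 0.065 m and contact force between the fingers and scribe above 1 N and contact force between scribe and stand below 0.1 N), for 0.2 s.
At the end, for the whole second after the job is handed in: The three walls stand past 79 degrees; the fingers hold the scribe within 8 degrees of upright, its nib within 8 mm of the ring's centre, on the fossil, pushed in by 2.5 to 9.5 mm with 0.5 to 6 N; scribe and fossil at rest, nothing else carrying the scribe (value of joint each of far_wall, left_wall, right_wall above 1.38 rad and horizontal distance between nib_tip and spot below 0.008 m and distance between nib_tip and spot below 0.009 m and angle between scribe_grip's own z axis and vertical below 0.14 rad and height (world z) of scribe_grip above 0.12 m and value of joint nib between 0.0025 and 0.0095 m and contact force between scribe and fossil between 0.5 and 6 N and contact force between the fingers and scribe above 1 N and contact force between scribe and tray below 0.1 N and linear speed of each of scribe, fossil below 0.02 m/s); the arm keeps its last pose, push and grip.
It fails at once if the marked spot on the fossil is shifted more than 15 mm (distance of spot from where it was at the start of the episode above 0.015 m).
It fails at once if the scribe presses the fossil with more than 15 N (contact force between scribe and fossil above 15 N).
It fails at once if a bystander is moved more than 30 mm (distance of any of bone_mid, bottle_mid, tub_mid, rock_mid, hammer_mid, brush_mid, pick_mid from where it was at the start of the episode above 0.03 m).
It also fails if it takes over 72 s, if anything falls off the work surface, if the arm or the gripper's body presses on something with over 40 N, if the wrist force passes 120 N, or if a joint passes its speed limit or range.

ROBOT

A 7-joint arm with a two-finger parallel gripper is mounted at the origin on the work surface. World frame = base frame: x ahead of the robot, y to its left, z up, the work surface at z = 0. Lengths are in m, angles in rad, forces in N, time in s.
With the tool pointing down it reaches from about 0.4 to 0.875 m from the base axis. Payload 4.4 kg.
Tool frame: the origin (TCP) lies midway between the tips of the shut fingers; the grasp point (between the pads) lies 19 mm behind it; y points along the fingers, z is the direction in which the jaws open and shut, and the axes are right-handed (so a half turn about y gives the same grasp; the last joint's range is limited). The gripper opens to 85 mm and grips with 20 to 120 N. Pads are 22 mm wide; open, the fingers measure 114 mm over their backs; the gripper's body (76 mm by 85 mm) begins 54 mm behind the grasp point. The pads swing forward as they close: fully open they stand 13 mm farther back than shut.
Start: joints at [1.171, 0.628, 0.038, 1.517, -0.027, 0.996, -0.02], TCP at [0.213, -0.614, 0.231] pointing down, gripper open.
Joint ranges: [-3.06, 3.06], [-0.37, 2.12], [-1.25, 1.32], [0.18, 2.47], [-1.1, 4.24], [0.23, 1.98], [-2.94, 2.94]. Speed limits (rad/s): [2.57, 2.57, 3.14, 3.14, 3.14, 3.14, 3.14].

INTERFACE

Orientations are given as a unit quaternion [x, y, z, w].
In Python, from cell import bot, viewer, ticket gives the robot as it stands. The module is installed in compiled form; this text tells all that it offers.
- The arm moves only by the shell command python3 -m jog 'ROWS' [FORCE]. ROWS is JSON, a list of rows, each a list of 7 numbers: the turn, a rotation vector about the world's x, y, z normalised to -1 to 1, where 1 is 60 degrees, then the shift along the world's x, y, z normalised to -1 to 1, where 1 is 0.5 m, then the opening, from -1 (shut) to 1 (fully open). In form: [[ax, ay, az, tx, ty, tz, hand], ...]. A call has 1 to 5 rows; each row is the pose to reach, as a shift and turn from the pose commanded when the call began; what a row does not reach only later rows make up. A row lasts 1/10 s, in which the tool goes at most 50 mm and 8.59 degrees, less where a joint would pass 70% of its speed; a pose out of reach is approached as far as the arm can. A call with a number of a shift or a turn outside -1 to 1 is refused whole. A call with a gripper value outside its range is refused whole. The fingers move at their own pace and stop on an object; FORCE is the grip in N (left out, the last holds). Time passes only in rows, so rows that repeat a pose let the fingers close. It gives the time, the measured TCP pose, the force and the opening at its end, in the units of the state.
- bot.read_state(): the state, without advancing time (a new reading comes with each control period).
- viewer.capture(name): name is "scene" or "top" or "wrist"; returns a dict with "frame" (400x640x3 uint8, red, green, blue), "camera_matrix" (3x3 intrinsics, pixels), "R" (3x3) and "t" (3): a world point X has camera coordinates R X + t. Camera axes: x right, y down, z forward; pixel columns grow to the right and rows downward; lengths in m; the calibration is good to about 2 mm. A picture is of the moment at which its call begins. There is no depth.
- ticket.hand_in(): hands the job in, once; it reports no verdict.
The state is a dict: "time_s": time; "joints": joint angles; "qvel": joint speeds; "tau": joint torques, N m; "ee_pos": TCP position; "orientation": TCP orientation; "force": force on the tool from outside, world axes, zero at the start; "ft_torque": the same for the moment, N m; "grip_width": finger opening in m.
Only numpy, scipy, OpenCV 4.12 (cv2) and the standard library are available. Lean on these libraries where they do the work, as an engineer would, in place of code of your own. Each camera call takes 0.05 s, during which the arm holds its last target. There are 200 camera calls.

## Working session

There is one attempt and no reset: what is moved stays moved. The work goes in short steps, Python scripts to look and compute and a shell command to move; the robot and the scene stay as the last step left them, time stands still between calls to the robot, and variables do not carry over. Pictures are saved under pics/ and viewed, about 8 in all and at most 12, crops included, and the job is handed in when it is done.

```bash
mkdir -p pics
cat > h.py <<'E'
import numpy as np, cv2
from cell import bot, viewer, ticket
def cap(n,name=None):
    c=viewer.capture(n)
    if name: cv2.imwrite('pics/'+name+'.png',cv2.cvtColor(c['frame'],cv2.COLOR_RGB2BGR)); np.savez('pics/'+name+'.npz',**c)
    return c
def ray(c,px):
    K,R,t=[np.array(c[k]) for k in('camera_matrix','R','t')]
    d=R.T@np.linalg.inv(K)@np.array([px[0],px[1],1.]); return -R.T@t,d/np.linalg.norm(d)
def onz(c,px,z):
    o,d=ray(c,px); return o+d*(z-o[2])/d[2]
def two(c1,p1,c2,p2):
    o1,d1=ray(c1,p1);o2,d2=ray(c2,p2)
    s=np.linalg.lstsq(np.c_[d1,-d2],o2-o1,rcond=None)[0]
    a,b=o1+d1*s[0],o2+d2*s[1]; return (a+b)/2,np.linalg.norm(a-b)
def proj(c,X):
    K,R,t=[np.array(c[k]) for k in('camera_matrix','R','t')]
    p=K@(R@np.array(X)+t); return p[:2]/p[2]
def load(n): return dict(np.load('pics/'+n+'.npz'))
E
python3 - <<'E'
from h import *
for n in('scene','top'):
    c=cap(n,n+'0'); print(n,ray(c,(320,200)))
print(bot.read_state())
E
```

```text
scene (array([1.12854994, 1.03802505, 0.91531704]), array([-0.41386394, -0.71599077, -0.56220446]))
top (array([ 0.31295627, -0.05768875,  1.49004208]), array([ 0.13282156,  0.00638779, -0.99111938]))
{'time_s': 0.1, 'joints': array([ 1.17118367,  0.62928425,  0.03841739,  1.51825423, -0.02700716,
        0.99631905, -0.02004836]), 'qvel': array([ 0.00132812, -0.00062922, -0.00232487, -0.00217902,  0.00176634,
        0.00065258,  0.00060044]), 'tau': array([ 2.56764150e-03, -5.64533257e+01,  1.23009559e+00, -1.93973672e+01,
        1.12099337e-02,  5.40371562e-03, -4.43485010e-05]), 'ee_pos': array([ 0.21283251, -0.61357208,  0.23046512]), 'orientation': array([-0.11756465,  0.69789151, -0.69667233,  0.11736127]), 'force': array([-0.62485171, -0.02623781, -0.17042195]), 'ft_torque': array([-0.02051276, -0.00577966,  0.010188  ]), 'grip_width': 0.08568945438807095}
```

View pics/scene0.png

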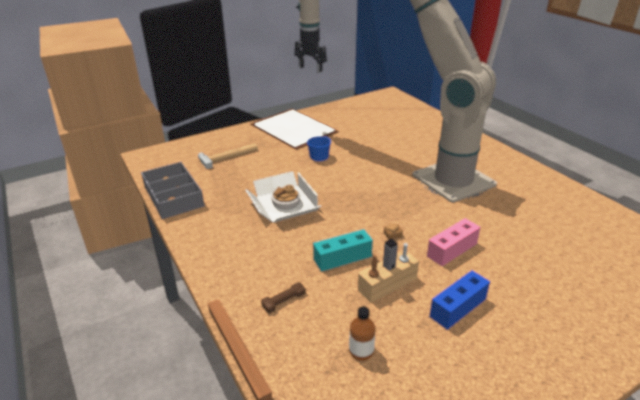

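View pics/top0.png

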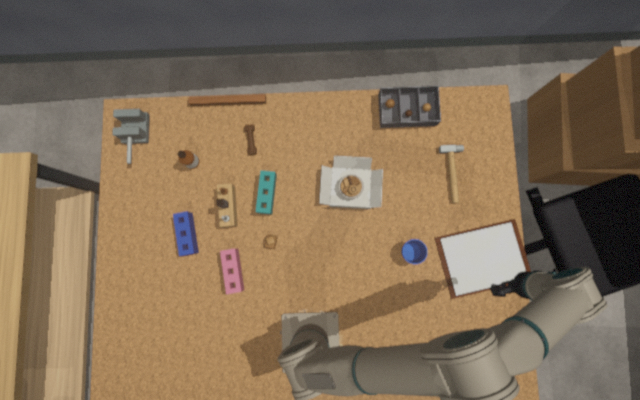

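The scene view shows the wooden stand at (388,275), with the dark square scribe at (390,253) between the brush (374,266) and the pick (405,252). The tray is at (285,197). In the top view the stand is at (225,205) and the tray at (350,185). Possible look-alikes are the turquoise stand (265,192), the blue (184,233), the pink (231,271), and the dark compartment box (408,106). I'll take the plain wooden stand and the white tray, and check both in a close crop.

Run:
```python
from h import *
s,t=[cv2.imread(f'pics/{n}0.png') for n in('scene','top')]
def cr(im,x,y,w,h): return cv2.resize(im[y:y+h,x:x+w],(400,300),interpolation=cv2.INTER_CUBIC)
m=np.vstack([np.hstack([cr(t,310,150,80,60),cr(t,190,175,80,60)]),np.hstack([cr(s,235,165,100,75),cr(s,340,225,100,75)])])
cv2.imwrite('pics/m0.png',m)
```

```text
(no output)
```

View pics/m0.png

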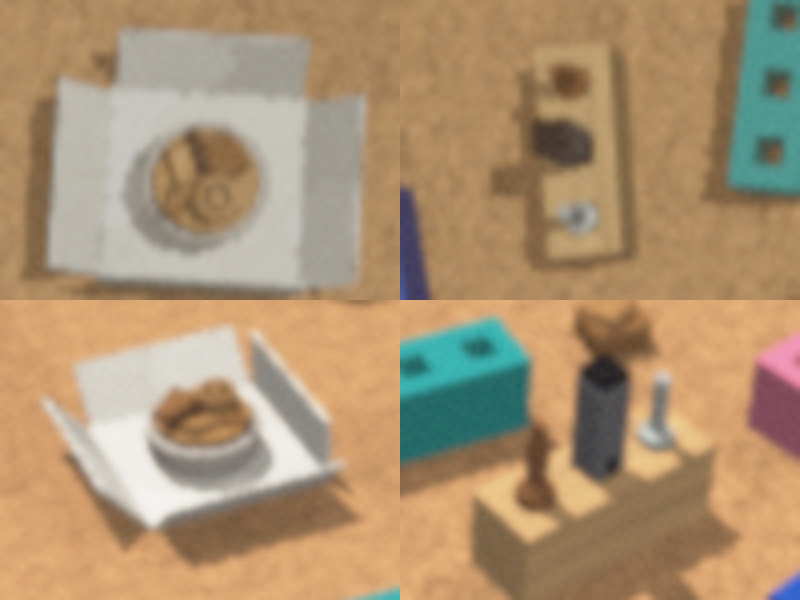

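Run:
```python
from h import *
np.set_printoptions(precision=4,suppress=True)
c=load('top0'); s=load('scene0')
T=lambda x,y:(310+x/5,150+y/5)
S=lambda x,y:(190+(x-400)/5,175+y/5)
s1=lambda x,y:(235+x/4,165+(y-300)/4)
s2=lambda x,y:(340+(x-400)/4,225+(y-300)/4)
for n,p,z in[('FL',T(106,92),.004),('FR',T(304,95),.004),('NL',T(103,275),.004),('NR',T(302,288),.004),('ring',T(217,197),.056),('farL',T(120,30),.03),('farR',T(308,40),.03),('leftF',T(62,78),.03),('leftN',T(48,268),.03),('rightF',T(364,96),.03),('rightN',T(356,286),.03)]:
    print(n,onz(c,p,z)[:2])
st=np.array([onz(c,S(*p),.06)[:2] for p in[(535,45),(608,42),(628,255),(548,260)]]); print(st,st.mean(0))
# scribe cap top, pick base, brush
print('cap',onz(c,S(552,138),.141), two(c,S(552,138),s,s2(604,372)))
for n,p,q in[('farL',T(120,30),s1(75,368)),('farR',T(308,40),s1(236,330)),('leftF',T(62,78),s1(45,400)),('rightF',T(364,96),s1(252,332)),('rightN',T(356,286),s1(328,455-5)),('ring',T(217,197),s1(215,395))]:
    print(n,*two(c,p,s,q))
for n,X in[('spotguess',onz(c,T(217,197),.056))]: print(n,(proj(s,X)-[235,165])*4+[0,300])
```

```text
FL [ 0.6325 -0.0946]
FR [ 0.6251 -0.2453]
NL [ 0.4918 -0.0875]
NR [ 0.4772 -0.2368]
ring [ 0.5403 -0.1717]
farL [ 0.6742 -0.1061]
farR [ 0.6617 -0.247 ]
leftF [ 0.6388 -0.0613]
leftN [ 0.4952 -0.0464]
rightF [ 0.6174 -0.2867]
rightN [ 0.4746 -0.2735]
[[0.5761 0.3287]
 [0.5765 0.2747]
 [0.4193 0.2602]
 [0.4174 0.3185]] [0.4973 0.2955]
cap [0.4956 0.2947 0.141 ] (array([0.4978, 0.2955, 0.1342]), np.float64(0.0031084685537875))
farL [ 0.6637 -0.1116  0.1417] 0.03791509580784612
farR [ 0.5819 -0.1943  0.13  ] 0.13230943487090313
leftF [ 0.6648 -0.0844  0.1255] 0.10357150419309809
rightF [ 0.5478 -0.2355  0.0961] 0.1337525333608105
rightN [ 0.4467 -0.2593 -0.0784] 0.09855647933101419
ring [ 0.5424 -0.1729  0.0476] 0.0017730476457118623
spotguess [218.6491 386.2887]
```

```bash
python3 - <<'E'
from h import *
from scipy.spatial.transform import Rotation as Ro
print(Ro.from_quat(bot.read_state()['orientation']).as_matrix().round(3))
c=cap('wrist'); s=bot.read_state(); print(c['R'].round(3), (-c['R'].T@c['t']).round(3))
E
python3 -m jog '[[0,0,0,0.14,0.16,0.2,-1],[0,0,0,0.28,0.34,0.22,-1],[0,0,0,0.42,0.52,0.22,-1],[0,0,0,0.56,0.72,0.22,-1],[0,0,0,0.56,0.8,0.22,-1]]' 30
```

```text
[[-0.945 -0.001  0.328]
 [-0.328  0.002 -0.945]
 [-0.    -1.    -0.002]]
[[ 0.328 -0.945 -0.002]
 [-0.904 -0.315  0.289]
 [-0.274 -0.093 -0.957]] [ 0.282 -0.591  0.373]
time_s: 0.65
ee_pos: [0.3547, -0.43, 0.3092]
orientation: [0.117, -0.697, 0.697, -0.118]
force: [1.0, 0.2, -0.0]
grip_width: 0.0125
```

```bash
python3 -m jog '[[0,0,-0.12,0.14,0.16,0.04,-1],[0,0,-0.25,0.28,0.34,0.04,-1],[0,0,-0.375,0.38,0.5,0.04,-1],[0,0,-0.375,0.4,0.52,0.04,-1],[0,0,-0.375,0.4,0.52,0.04,-1]]'
python3 -m jog '[[0,0,0,0,0,0,-1],[0,0,0,0,0,0,-1],[0,0,0,0,0,0,-1]]'
python3 - <<'E'
from h import *
c=cap('wrist','w0'); print(bot.read_state()['ee_pos'])
E
```

```text
time_s: 1.15
ee_pos: [0.5069, -0.2332, 0.3262]
orientation: [-0.021, -0.707, 0.707, 0.021]
force: [0.3, -0.5, -0.4]
grip_width: 0.0001
time_s: 1.45
ee_pos: [0.5051, -0.2363, 0.326]
orientation: [-0.021, -0.707, 0.707, 0.022]
force: [-0.5, -0.3, -0.1]
grip_width: 0.0002
[ 0.50492168 -0.23672192  0.32607433]
```

View pics/w0.png

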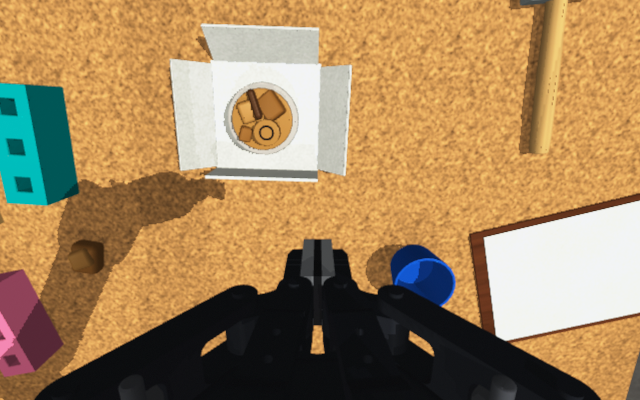

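The tray is at (262,115) with the ring at (266,132). The wall edges are left (171,60)–(181,169), right (351,66)–(345,174) and far (202,25)–(318,29).

Run:
```python
from h import *
np.set_printoptions(precision=4,suppress=True)
w=load('w0'); c=load('top0'); T=lambda x,y:(310+x/5,150+y/5)
for n,p,z in[('FL',(213,61),.004),('FR',(319,64),.004),('NL',(216,168),.004),('NR',(318,169),.004)]: print(n,onz(w,p,z)[:2])
for n,p,q in[('ring',(266,132),T(217,197)),('farL',(202,25),T(120,30)),('farR',(318,29),T(308,40)),('leftF',(171,60),T(62,78)),('leftN',(181,169),T(48,268)),('rightF',(351,66),T(364,96)),('rightN',(345,174),T(356,286))]: print(n,*two(w,p,c,q))
X=two(w,(266,132),load('scene0'),(235+215/4,165+91/4));print(X)
```

```text
FL [ 0.6381 -0.1039]
FR [ 0.6257 -0.2471]
NL [ 0.4914 -0.0854]
NR [ 0.4807 -0.2372]
ring [ 0.5425 -0.1723  0.0441] 0.0008738788470215364
farL [ 0.6744 -0.1059  0.0345] 0.0024534127531975055
farR [ 0.6652 -0.2483  0.0179] 0.0013851597728096235
leftF [ 0.6377 -0.0612  0.0369] 0.0009761357462374566
leftN [ 0.4965 -0.0455  0.0297] 0.0030728196044004343
rightF [ 0.6192 -0.2884  0.0208] 0.0005839209859034592
rightN [ 0.4752 -0.2751  0.0231] 0.001191313693874759
(array([ 0.5433, -0.1732,  0.0516]), np.float64(0.0004201848461186783))
```

```bash
python3 -m jog '[[0,0,0,0.04,-0.09,-0.06,-1],[0,0,0,0.08,-0.17,-0.14,-1],[0,0,0,0.08,-0.19,-0.24,-1],[0,0,0,0.08,-0.19,-0.34,-1],[0,0,0,0.08,-0.19,-0.44,-1]]'
python3 -m jog '[[0,0,0,0,0,-0.08,-1],[0,0,0,0,0,-0.16,-1],[0,0,0,0,0,-0.17,-1],[0,0,0,0,0,-0.17,-1]]'
```

```text
time_s: 2.0
ee_pos: [0.5445, -0.3333, 0.1193]
orientation: [-0.023, -0.706, 0.707, 0.022]
force: [0.7, -0.7, -0.5]
grip_width: 0.0001
time_s: 2.4
ee_pos: [0.5446, -0.3309, 0.0354]
orientation: [0.021, 0.707, -0.707, -0.022]
force: [0.4, -0.8, 0.4]
grip_width: 0.0001
```

```bash
python3 -m jog '[[0,0,0,0,0.0,-0.02,-1],[0,0,0,0.002,0.03,-0.024,-1],[0,0,0,0.004,0.06,-0.024,-1],[0,0,0,0.006,0.08,-0.024,-1],[0,0,0,0.008,0.1,-0.024,-1]]'
python3 -m jog '[[0,0,0,0,0.01,0,-1],[0,0,0,0,0.02,0,-1],[0,0,0,0,0.024,0,-1],[0,0,0,0,0.024,0,-1]]'
```

```text
time_s: 2.9
ee_pos: [0.5509, -0.2792, 0.0251]
orientation: [-0.021, -0.706, 0.707, 0.02]
force: [-0.6, -2.0, 1.5]
grip_width: -0.0004
time_s: 3.3
ee_pos: [0.5498, -0.2673, 0.0238]
orientation: [0.02, 0.707, -0.707, -0.021]
force: [-0.3, -0.9, -0.5]
grip_width: 0.0
```

```bash
python3 -m jog '[[0,0,0,0,0.006,0,-1],[0,0,0,0,0.01,0,-1],[0,0,0,0,0.01,0,-1]]'
python3 -m jog '[[0,0,0,0,0.004,0,-1],[0,0,0,0,0.008,0,-1],[0,0,0,0,0.008,0,-1]]'
```

```text
time_s: 3.6
ee_pos: [0.5498, -0.2626, 0.0238]
orientation: [0.021, 0.707, -0.707, -0.021]
force: [-0.7, -0.0, 0.1]
grip_width: 0.0001
time_s: 3.9
ee_pos: [0.5501, -0.2584, 0.0239]
orientation: [0.021, 0.707, -0.707, -0.021]
force: [0.3, -0.6, 0.4]
grip_width: -0.0002
```

```bash
python3 -m jog '[[0,0,0,0,0.004,0,-1],[0,0,0,0,0.006,0,-1],[0,0,0,0,0.006,0,-1]]'
python3 -m jog '[[0,0,0,0,0.004,0,-1],[0,0,0,0,0.006,0,-1],[0,0,0,0,0.006,0,-1]]'
python3 - <<'E'
from h import *
c=cap('wrist','w1'); t=cap('top','t1'); 
a=cv2.imread('pics/w1.png'); b=cv2.resize(cv2.imread('pics/t1.png')[145:220,300:400],(533,400),interpolation=cv2.INTER_CUBIC)
a=cv2.resize(a,(800,500))[:300]; s=cap('scene','s1'); d=cv2.resize(cv2.imread('pics/s1.png')[165:240,235:335],(400,300),interpolation=cv2.INTER_CUBIC)
cv2.imwrite('pics/m1.png',np.vstack([a,np.hstack([cv2.resize(b,(400,300)),d])]))
E
```

```text
time_s: 4.2
ee_pos: [0.5501, -0.2565, 0.024]
orientation: [-0.021, -0.706, 0.707, 0.021]
force: [0.7, -3.5, -0.5]
grip_width: -0.0003
time_s: 4.5
ee_pos: [0.5501, -0.2563, 0.0241]
orientation: [-0.022, -0.705, 0.708, 0.021]
force: [0.3, -7.0, -3.2]
grip_width: -0.0002
```

View pics/m1.png

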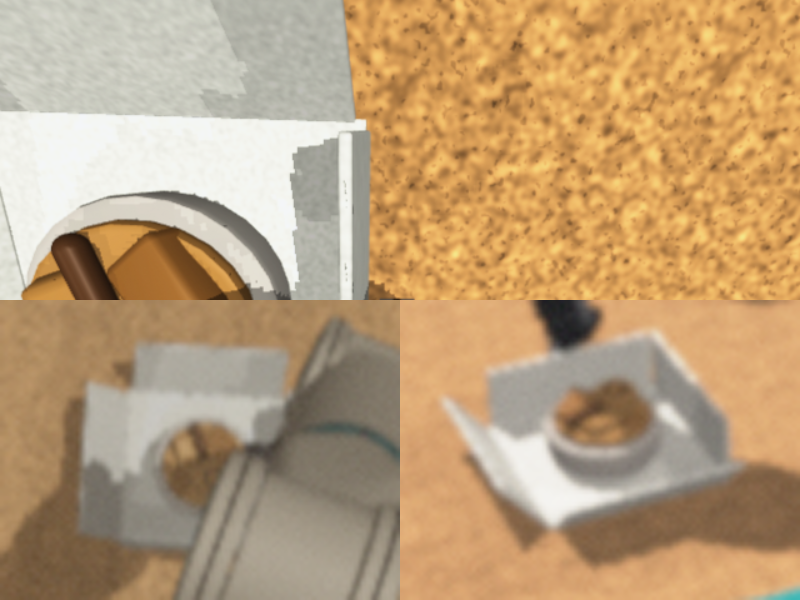

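The right wall is now upright, shown at (345,215) in the crop, and the force rose as it met the stop. Next is the far wall.

```bash
python3 -m jog '[[0,0,0,0,-0.05,0,-1],[0,0,0,0,-0.1,0.06,-1],[0,0,0,0.06,-0.1,0.15,-1],[0,0,0,0.14,-0.06,0.2,-1],[0,0,0,0.22,0,0.2,-1]]'
python3 -m jog '[[0,0,0,0.06,0.08,0.0,-1],[0,0,0,0.1,0.14,0.0,-1],[0,0,0,0.1,0.14,-0.08,-1],[0,0,0,0.1,0.14,-0.16,-1],[0,0,0,0.1,0.14,-0.2,-1]]'
python3 -m jog '[[0,0,0,0,0,0,-1]]'
```

```text
time_s: 5.15
ee_pos: [0.6592, -0.2587, 0.1288]
orientation: [-0.025, -0.705, 0.708, 0.02]
force: [1.4, -0.5, -0.3]
grip_width: 0.0002
time_s: 5.65
ee_pos: [0.7038, -0.1827, 0.0195]
orientation: [0.018, 0.708, -0.706, -0.023]
force: [-0.6, -0.2, -0.6]
grip_width: -0.0003
time_s: 5.75
ee_pos: [0.703, -0.1832, 0.0192]
orientation: [0.017, 0.708, -0.706, -0.024]
force: [0.4, 1.3, 0.3]
grip_width: 0.0001
```

```bash
python3 -m jog '[[0,0,0,-0.03,0.002,0.008,-1],[0,0,0,-0.05,0.004,0.008,-1],[0,0,0,-0.07,0.006,0.008,-1],[0,0,0,-0.09,0.008,0.008,-1],[0,0,0,-0.1,0.008,0.008,-1]]'
python3 -m jog '[[0,0,0,-0.004,0,0,-1],[0,0,0,-0.006,0,0,-1],[0,0,0,-0.006,0,0,-1]]'
python3 -m jog '[[0,0,0,-0.004,0,0,-1],[0,0,0,-0.004,0,0,-1]]'
```

```text
time_s: 6.25
ee_pos: [0.6578, -0.181, 0.03]
orientation: [0.022, 0.707, -0.707, -0.02]
force: [0.5, -0.2, 1.1]
grip_width: -0.0
time_s: 6.55
ee_pos: [0.6541, -0.1812, 0.028]
orientation: [-0.021, -0.707, 0.707, 0.021]
force: [0.3, -0.6, 1.3]
grip_width: 0.0002
time_s: 6.75
ee_pos: [0.6515, -0.1812, 0.0276]
orientation: [0.021, 0.707, -0.707, -0.021]
force: [-0.1, -0.5, -0.4]
grip_width: 0.0004
```

```bash
python3 -m jog '[[0,0,0,-0.004,0,0,-1],[0,0,0,-0.006,0,0,-1],[0,0,0,-0.006,0,0,-1]]'
python3 -m jog '[[0,0,0,-0.004,0,0,-1],[0,0,0,-0.006,0,0,-1],[0,0,0,-0.006,0,0,-1]]'
python3 -m jog '[[0,0,0,-0.004,0,0,-1],[0,0,0,-0.004,0,0,-1]]'
```

```text
time_s: 7.05
ee_pos: [0.6483, -0.1811, 0.0276]
orientation: [0.021, 0.707, -0.707, -0.021]
force: [-0.3, 0.5, -0.3]
grip_width: 0.0003
time_s: 7.35
ee_pos: [0.6457, -0.1811, 0.0278]
orientation: [0.021, 0.707, -0.707, -0.021]
force: [1.6, 0.4, -0.4]
grip_width: -0.0005
time_s: 7.55
ee_pos: [0.6456, -0.1811, 0.028]
orientation: [-0.022, -0.707, 0.707, 0.019]
force: [4.4, 0.7, -2.6]
grip_width: 0.0002
```

```bash
python3 -m jog '[[0,0,0,0.08,0,0,-1],[0,0,0,0.1,0.03,0.08,-1],[0,0,0,0.1,0.1,0.16,-1],[0,0,0,0.08,0.2,0.18,-1],[0,0,0,0,0.3,0.18,-1]]'
python3 -m jog '[[0,0,0,-0.1,0.05,0.0,-1],[0,0,0,-0.16,0.06,0.0,-1],[0,0,0,-0.16,0.06,-0.08,-1],[0,0,0,-0.16,0.06,-0.16,-1],[0,0,0,-0.16,0.06,-0.186,-1]]'
python3 -m jog '[[0,0,0,0,0,0,-1]]'
```

```text
time_s: 8.05
ee_pos: [0.6577, -0.0432, 0.1199]
orientation: [0.023, 0.707, -0.706, -0.018]
force: [-0.9, 1.4, -0.8]
grip_width: -0.0
time_s: 8.55
ee_pos: [0.5712, -0.0157, 0.0216]
orientation: [-0.018, -0.707, 0.707, 0.023]
force: [-0.7, -1.0, -0.4]
grip_width: 0.0
time_s: 8.65
ee_pos: [0.5726, -0.0159, 0.0228]
orientation: [-0.019, -0.707, 0.707, 0.023]
force: [-0.0, 0.1, -0.1]
grip_width: 0.0
```

```bash
python3 -m jog '[[0,0,0,-0.002,-0.02,0,-1],[0,0,0,-0.004,-0.05,0,-1],[0,0,0,-0.006,-0.07,0,-1],[0,0,0,-0.008,-0.09,0,-1],[0,0,0,-0.008,-0.11,0,-1]]'
python3 -m jog '[[0,0,0,0,-0.004,0,-1],[0,0,0,0,-0.008,0,-1],[0,0,0,0,-0.008,0,-1]]'
python3 -m jog '[[0,0,0,0,-0.004,0,-1],[0,0,0,0,-0.004,0,-1]]'
python3 -m jog '[[0,0,0,0,-0.004,0,-1],[0,0,0,0,-0.004,0,-1]]'
```

```text
time_s: 9.15
ee_pos: [0.5705, -0.072, 0.0251]
orientation: [-0.021, -0.707, 0.707, 0.021]
force: [-0.6, 1.2, 0.5]
grip_width: -0.0003
time_s: 9.45
ee_pos: [0.5703, -0.0748, 0.0244]
orientation: [-0.021, -0.707, 0.707, 0.021]
force: [-0.1, -0.4, 0.4]
grip_width: 0.0
time_s: 9.65
ee_pos: [0.5703, -0.0763, 0.0244]
orientation: [0.021, 0.707, -0.707, -0.021]
force: [0.4, -0.0, 0.2]
grip_width: 0.0001
time_s: 9.85
ee_pos: [0.5703, -0.0782, 0.0244]
orientation: [0.021, 0.707, -0.707, -0.021]
force: [-0.2, 1.6, -0.5]
grip_width: -0.0002
```

```bash
python3 -m jog '[[0,0,0,0,-0.004,0,-1],[0,0,0,0,-0.006,0,-1],[0,0,0,0,-0.006,0,-1]]'
python3 -m jog '[[0,0,0,0,-0.002,0,-1],[0,0,0,0,-0.004,0,-1]]'
```

```text
time_s: 10.15
ee_pos: [0.5703, -0.0784, 0.0244]
orientation: [0.02, 0.708, -0.706, -0.021]
force: [-0.4, 6.9, 0.4]
grip_width: -0.0002
time_s: 10.35
ee_pos: [0.5702, -0.0785, 0.0244]
orientation: [0.019, 0.709, -0.705, -0.02]
force: [-0.7, 12.2, 2.3]
grip_width: 0.0
```

```bash
python3 -m jog '[[0,0,0,0,0.06,0.02,-1],[0,0,0,0,0.1,0.1,-1],[0,0,0,-0.02,0.14,0.2,-1],[0,0,0.03,-0.06,0.2,0.3,-1],[0,0,0.06,-0.1,0.26,0.4,-1]]'
python3 -m jog '[[0,0,0.03,-0.04,0.1,0.08,-1],[0,0,0.07,-0.08,0.2,0.15,-1],[0,0,0.07,-0.12,0.3,0.15,-1],[0,0,0.07,-0.14,0.4,0.15,-1],[0,0,0.07,-0.14,0.5,0.15,-1]]'
python3 -m jog '[[0,0,0,0,0.02,0,-1],[0,0,0,0,0.02,0,-1],[0,0,0,0,0.02,0,-1]]'
python3 - <<'E'
from h import *
c=cap('wrist','w2'); t=cap('top','t2'); s=cap('scene','s2'); print(bot.read_state()['ee_pos'])
f=lambda n,x,y:cv2.resize(cv2.imread(f'pics/{n}.png')[y:y+60,x:x+80],(400,300),interpolation=cv2.INTER_CUBIC)
a=cv2.imread('pics/w2.png')[:300,120:520]
cv2.imwrite('pics/m2.png',np.vstack([np.hstack([f('t2',310,150),cv2.resize(cv2.imread('pics/s2.png')[165:240,235:335],(400,300),interpolation=cv2.INTER_CUBIC)]),np.hstack([a,a*0])]))
E
```

```text
time_s: 10.85
ee_pos: [0.5293, 0.0332, 0.2035]
orientation: [0.001, -0.707, 0.707, -0.002]
force: [0.8, 0.7, -0.5]
grip_width: 0.0001
time_s: 11.35
ee_pos: [0.4619, 0.2531, 0.2771]
orientation: [-0.026, 0.707, -0.706, 0.028]
force: [1.8, 0.3, -0.3]
grip_width: -0.0003
time_s: 11.65
ee_pos: [0.4632, 0.2599, 0.2755]
orientation: [0.027, -0.706, 0.707, -0.027]
force: [0.2, -0.4, 0.3]
grip_width: -0.0001
[0.46338555 0.25954475 0.27566652]
```

View pics/m2.png

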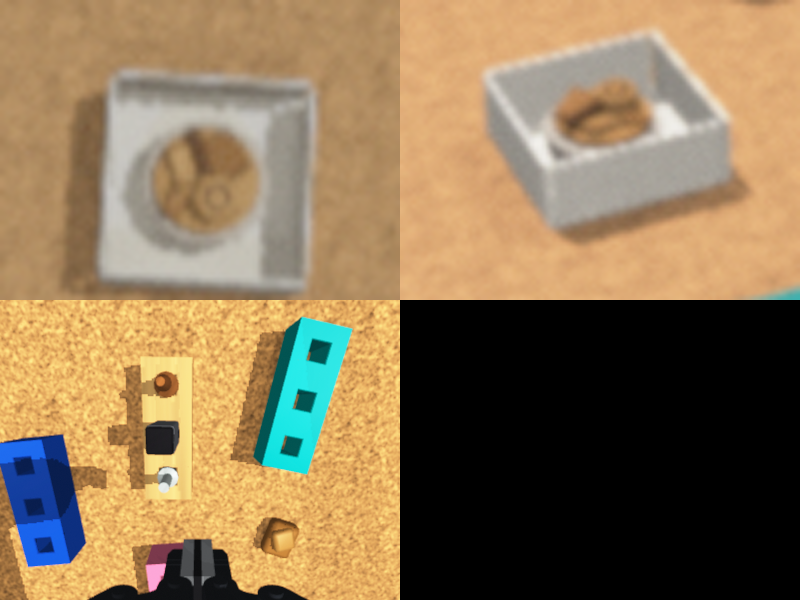

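All three walls stand upright. In the wrist view the scribe's black cap is at (281,139), between the brush (285,84) and the pick (287,180), in the wooden stand with corners (260,57), (312,58), (311,199), (265,197).

Run:
```python
from h import *
from scipy.spatial.transform import Rotation as Ro
np.set_printoptions(precision=4,suppress=True)
w=load('w2'); t=load('t2'); s=load('s2')
f=w['frame'][110:170,255:315]; m=(f.max(2)<38).astype(np.uint8)
n,l,st,ce=cv2.connectedComponentsWithStats(m); k=1+st[1:,4].argmax(); print(st[k],ce[k]+[255,110])
cn=max(cv2.findContours((l==k).astype(np.uint8),0,1)[0],key=cv2.contourArea); r=cv2.minAreaRect(cn); print(r)
p=np.array(r[0])+[255,110]
for z in(.134,.141): print('cap',z,onz(w,p,z))
S=lambda x,y:(190+(x-400)/5,175+y/5)
print(two(w,p,t,S(552,138)),two(w,p,s,(340+204/4,225+72/4)))
C=np.array([onz(w,q,.06)[:2] for q in[(260,57),(312,58),(311,199),(265,197)]]); print(C,C.mean(0))
x=(C[0]+C[1]-C[2]-C[3])/2; print('yaw stand',np.arctan2(x[1],x[0]),np.linalg.norm(x))
y=C[1]-C[2];print(np.arctan2(y[1],y[0]))
print('brush,pick base', onz(w,(287,85),.06), onz(w,(288,178),.06))
st=bot.read_state(); print(st['ee_pos'],Ro.from_quat(st['orientation']).as_matrix())
```

```text
[ 11  17  27  27 703] [279.0427 140.111 ]
((24.0, 30.0), (26.0, 26.0), 90.0)
cap 0.134 [0.5005 0.2958 0.134 ]
cap 0.141 [0.5014 0.295  0.141 ]
(array([0.4986, 0.298 , 0.124 ]), np.float64(0.002620800459204165)) (array([0.5004, 0.2958, 0.1355]), np.float64(0.0006274787500677362))
[[0.5754 0.3271]
 [0.5786 0.273 ]
 [0.4249 0.2632]
 [0.4232 0.3176]] [0.5005 0.2952]
yaw stand 0.06313251668813252 0.1532291380255238
0.06367663124954472
brush,pick base [0.55   0.2977 0.06  ] [0.4483 0.2916 0.06  ]
[0.4634 0.2595 0.2757] [[-0.9973  0.      0.0736]
 [-0.0736 -0.0012 -0.9973]
 [ 0.0001 -1.      0.0012]]
```

```bash
python3 -m jog '[[0,0,-0.01,0.04,0.04,0,1],[0,0,-0.01,0.073,0.072,-0.05,1],[0,0,-0.01,0.073,0.072,-0.12,1],[0,0,-0.01,0.073,0.072,-0.15,1],[0,0,-0.01,0.073,0.072,-0.15,1]]' 40
python3 -m jog '[[0,0,0,0,0,0,1],[0,0,0,0,0,0,1]]'
```

```text
time_s: 12.3
ee_pos: [0.4982, 0.2954, 0.1983]
orientation: [0.024, -0.705, 0.708, -0.021]
force: [-0.1, 0.7, 0.6]
grip_width: 0.0722
time_s: 12.5
ee_pos: [0.5003, 0.2977, 0.2021]
orientation: [-0.022, 0.707, -0.706, 0.024]
force: [0.2, -0.3, -0.7]
grip_width: 0.0852
```

```bash
python3 -m jog '[[0,0,0,0,-0.004,-0.06,1],[0,0,0,0,-0.004,-0.12,1],[0,0,0,0,-0.004,-0.18,1],[0,0,0,0,-0.004,-0.218,1],[0,0,0,0,-0.004,-0.218,1]]'
python3 -m jog '[[0,0,0,0,0,0,1],[0,0,0,0,0,0,1]]'
```

```text
time_s: 13.0
ee_pos: [0.4984, 0.2952, 0.0906]
orientation: [0.024, -0.706, 0.707, -0.023]
force: [-0.2, 0.8, -0.2]
grip_width: 0.0857
time_s: 13.2
ee_pos: [0.5005, 0.2966, 0.0936]
orientation: [-0.022, 0.707, -0.706, 0.025]
force: [-0.7, 0.3, 0.6]
grip_width: 0.0852
```

```bash
python3 -m jog '[[0,0,0,0,0,0,-1],[0,0,0,0,0,0,-1],[0,0,0,0,0,0,-1],[0,0,0,0,0,0,-1],[0,0,0,0,0,0,-1]]' 40
python3 -m jog '[[0,0,0,0,0,0,-1],[0,0,0,0,0,0,-1],[0,0,0,0,0,0,-1],[0,0,0,0,0,0,-1],[0,0,0,0,0,0,-1]]'
```

```text
time_s: 13.7
ee_pos: [0.4994, 0.296, 0.0921]
orientation: [-0.023, 0.707, -0.707, 0.024]
force: [-0.6, -1.3, 2.5]
grip_width: 0.0259
time_s: 14.2
ee_pos: [0.4994, 0.296, 0.0921]
orientation: [-0.023, 0.707, -0.707, 0.024]
force: [-0.3, -0.8, 5.1]
grip_width: 0.0253
```

```bash
python3 -m jog '[[0,0,0,0,0,0.02,-1],[0,0,0,0,0,0.05,-1],[0,0,0,0,0,0.08,-1],[0,0,0,0,0,0.11,-1],[0,0,0,0,0,0.15,-1]]'
python3 -m jog '[[0,0,0,0,0,0.06,-1],[0,0,0,0,0,0.12,-1],[0,0,0,0,0,0.12,-1],[0,0,0,0,0,0.12,-1],[0,0,0,0,0,0.12,-1]]'
python3 - <<'E'
from h import *
c=cap('wrist','w3'); s=cap('scene','s3'); print(bot.read_state())
a=cv2.imread('pics/w3.png'); b=cv2.resize(cv2.imread('pics/s3.png')[180:300,320:480],(400,300),interpolation=cv2.INTER_CUBIC)
cv2.imwrite('pics/m3.png',np.hstack([cv2.resize(a[50:350,120:520],(400,300)),b]))
E
```

```text
time_s: 14.7
ee_pos: [0.4985, 0.2955, 0.1669]
orientation: [0.024, -0.706, 0.707, -0.023]
force: [0.5, 0.3, -3.0]
grip_width: 0.0259
time_s: 15.2
ee_pos: [0.4983, 0.2954, 0.2256]
orientation: [0.024, -0.706, 0.707, -0.023]
force: [0.2, -0.9, -1.5]
grip_width: 0.0258
{'time_s': 15.3, 'joints': array([-0.62365847,  0.53424705,  0.06163705,  1.72584118, -0.04049974,
        0.88563639, -2.04888568]), 'qvel': array([ 1.51157021e-03, -6.38753074e-05,  9.54995377e-04, -6.22436172e-03,
       -3.49519319e-04,  5.71332872e-04,  1.03892068e-03]), 'tau': array([ 2.13991284e-04, -5.09245276e+01,  1.36067860e+00, -1.82905412e+01,
        1.13746757e-02,  9.89249500e-03,  6.69558472e-05]), 'ee_pos': array([0.49835035, 0.29543051, 0.22533601]), 'orientation': array([ 0.02448167, -0.70618372,  0.70724017, -0.02272746]), 'force': array([ 0.5413156 ,  0.33902506, -1.04207117]), 'ft_torque': array([-0.03394589,  0.03879511, -0.00405444]), 'grip_width': 0.025513674099945503}
```

View pics/m3.png

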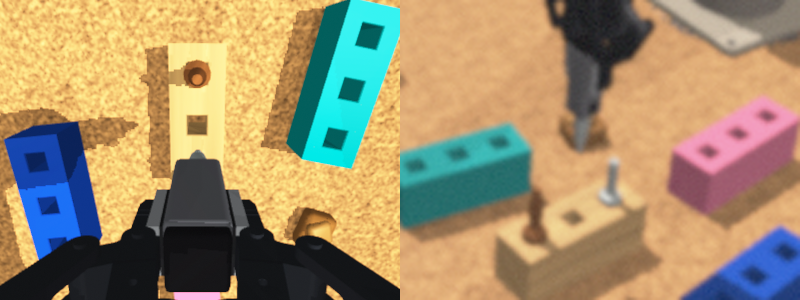

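The scribe is out, its socket empty, and the brush and pick haven't moved. The nib is at about (316,201) in the wrist view and (392,239) in the scene view. Now a tilt check.

Run:
```python
from h import *
np.set_printoptions(precision=4,suppress=True)
w=load('w3'); s=load('s3'); e=np.array([.4984,.2954,.2253])
for n,z in(('nib',-.082),('stemtop',-.032),('cap',.049)):
    X=e+[0,0,z]; print(n,X,'w',proj(w,X),'s',proj(s,X))
print(two(w,(316,201),s,(392,239)))
f=w['frame']; a=cv2.cvtColor(f[190:290,270:370],cv2.COLOR_RGB2BGR); b=cv2.cvtColor(s['frame'][180:255,360:435],cv2.COLOR_RGB2BGR)
cv2.imwrite('pics/m4.png',np.hstack([cv2.resize(a,(400,400),interpolation=cv2.INTER_CUBIC),cv2.resize(b,(400,400),interpolation=cv2.INTER_CUBIC)]))
```

```text
nib [0.4984 0.2954 0.1433] w [315.9929 202.9017] s [391.6647 240.1635]
stemtop [0.4984 0.2954 0.1933] w [315.7663 228.9232] s [393.1333 223.7513]
cap [0.4984 0.2954 0.2743] w [314.986  318.5137] s [395.6605 195.508 ]
(array([0.5   , 0.2962, 0.1477]), np.float64(0.0027206242035049343))
```

View pics/m4.png

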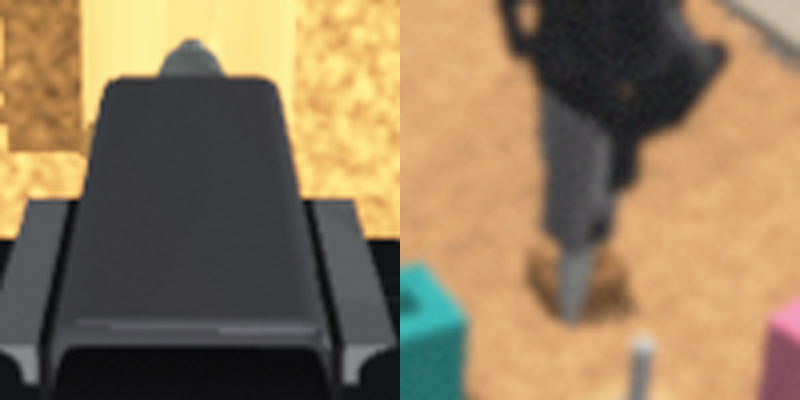

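The nib matches its upright prediction to within about a pixel in the scene view and 2–3 px in the wrist view, so the scribe hangs upright. Carrying it to above the ring.

```bash
python3 -m jog '[[0,0,0,0.005,-0.04,0,-1],[0,0,0,0.015,-0.11,0,-1],[0,0,0,0.022,-0.18,0,-1],[0,0,0,0.029,-0.25,0,-1],[0,0,0,0.036,-0.32,0,-1]]'
python3 -m jog '[[0,0,0,0.007,-0.07,0,-1],[0,0,0,0.014,-0.14,0,-1],[0,0,0,0.021,-0.21,0,-1],[0,0,0,0.028,-0.28,0,-1],[0,0,0,0.034,-0.35,0,-1]]'
python3 -m jog '[[0,0,0,0.006,-0.06,0,-1],[0,0,0,0.012,-0.12,0,-1],[0,0,0,0.016,-0.17,0,-1],[0,0,0,0.018,-0.2,0,-1],[0,0,0,0.019,-0.22,0,-1]]'
python3 -m jog '[[0,0,0,0,-0.03,0,-1],[0,0,0,0,-0.045,0,-1],[0,0,0,0,-0.045,-0.03,-1],[0,0,0,0,-0.045,-0.06,-1],[0,0,0,0,-0.045,-0.08,-1]]'
python3 -m jog '[[0,0,0,0,0,-0.01,-1],[0,0,0,0,0,-0.01,-1],[0,0,0,0,0,-0.01,-1]]'
python3 - <<'E'
from h import *
w=cap('wrist','w5'); s=cap('scene','s5'); st=bot.read_state(); print(st['ee_pos'],st['force'],st['grip_width'])
a=cv2.cvtColor(w['frame'][150:250,270:370],cv2.COLOR_RGB2BGR); b=cv2.cvtColor(s['frame'][150:225,250:325],cv2.COLOR_RGB2BGR)
cv2.imwrite('pics/m5.png',np.hstack([cv2.resize(a,(400,400),interpolation=cv2.INTER_CUBIC),cv2.resize(b,(400,400),interpolation=cv2.INTER_CUBIC)]))
E
```

```text
time_s: 15.8
ee_pos: [0.5167, 0.1344, 0.2258]
orientation: [0.024, -0.706, 0.707, -0.023]
force: [0.9, 0.7, -1.6]
grip_width: 0.0257
time_s: 16.3
ee_pos: [0.5337, -0.0405, 0.2258]
orientation: [-0.024, 0.707, -0.707, 0.023]
force: [-0.2, -0.1, -2.0]
grip_width: 0.0256
time_s: 16.8
ee_pos: [0.5433, -0.1501, 0.226]
orientation: [-0.024, 0.707, -0.707, 0.023]
force: [-0.3, -0.3, -1.5]
grip_width: 0.0255
time_s: 17.3
ee_pos: [0.5434, -0.1708, 0.1858]
orientation: [-0.024, 0.707, -0.706, 0.024]
force: [-0.4, 0.3, -1.2]
grip_width: 0.0254
time_s: 17.6
ee_pos: [0.5441, -0.1715, 0.1822]
orientation: [0.023, -0.707, 0.707, -0.024]
force: [0.3, -0.9, -1.6]
grip_width: 0.0258
[ 0.5442455  -0.17163996  0.18241805] [ 0.63217538 -0.41166665 -1.94811031] 0.025700778075444335
```

View pics/m5.png

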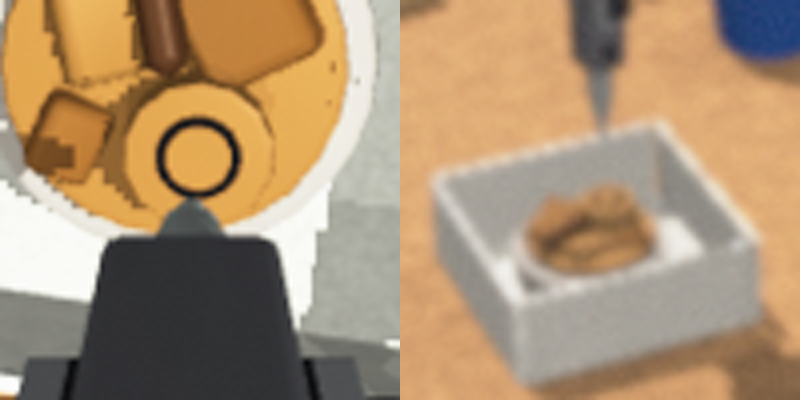

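The ring is centred at (319.5,189.2), with the nib just behind it at (318,200). The walls are intact.

Run:
```python
from h import *
np.set_printoptions(precision=4,suppress=True)
w=load('w5');w0=load('w0');s=load('scene0')
f=w['frame'][168:212,300:340].astype(int)
for z in(.052,.056): print(onz(w,(319.5,189.25),z), onz(w0,(266,132),z))
print(two(w,(319.5,189.25),w0,(266,132)),two(w,(319.5,189.25),s,(288.75,187.7)))
print(proj(w,[.5442,-.1716,.1004]))
```

```text
[ 0.5421 -0.1745  0.052 ] [ 0.5435 -0.1733  0.052 ]
[ 0.5432 -0.1744  0.056 ] [ 0.5438 -0.174   0.056 ]
(array([ 0.544 , -0.1744,  0.0589]), np.float64(0.0001291079427735528)) (array([ 0.542 , -0.1746,  0.0508]), np.float64(0.0005541194264634418))
[316.2046 203.5356]
```

```bash
python3 -m jog '[[0,0,0,-0.003,-0.003,-0.02,-1],[0,0,0,-0.003,-0.003,-0.045,-1],[0,0,0,-0.003,-0.003,-0.065,-1],[0,0,0,-0.003,-0.003,-0.072,-1],[0,0,0,-0.003,-0.003,-0.072,-1]]'
for i in 1 2 3 4; do python3 -m jog '[[0,0,0,0,0,0,-1]]'; done | grep -E 'ee_pos|force'
```

```text
time_s: 18.2
ee_pos: [0.5416, -0.1729, 0.1447]
orientation: [-0.024, 0.707, -0.706, 0.023]
force: [0.7, -0.1, -1.9]
grip_width: 0.0259
ee_pos: [0.5424, -0.1731, 0.1457]
force: [-0.2, 0.2, -1.3]
ee_pos: [0.5426, -0.1732, 0.1461]
force: [-0.3, -0.0, -2.1]
ee_pos: [0.5425, -0.1731, 0.1462]
force: [0.8, 0.7, -2.2]
ee_pos: [0.5424, -0.1731, 0.1461]
force: [0.2, -0.1, -0.9]
```

```bash
python3 -m jog '[[0,0,0,0,0,-0.006,-1],[0,0,0,0,0,-0.012,-1],[0,0,0,0,0,-0.012,-1]]'
for i in 1 2 3 ; do python3 -m jog '[[0,0,0,0,0,-0.004,-1],[0,0,0,0,0,-0.004,-1]]';python3 -m jog '[[0,0,0,0,0,0,-1]]';python3 -m jog '[[0,0,0,0,0,0,-1]]'; done | grep -E 'ee_pos|force'
```

```text
time_s: 18.9
ee_pos: [0.5418, -0.173, 0.1392]
orientation: [-0.024, 0.707, -0.707, 0.023]
force: [1.0, -0.4, -1.4]
grip_width: 0.0256
ee_pos: [0.5422, -0.1731, 0.1375]
force: [0.6, -0.4, -1.2]
ee_pos: [0.5422, -0.1731, 0.1377]
force: [-0.2, 0.2, -1.2]
ee_pos: [0.5422, -0.1731, 0.1378]
force: [0.4, 0.5, -0.1]
ee_pos: [0.5423, -0.1731, 0.1357]
force: [1.0, 0.2, -0.6]
ee_pos: [0.5424, -0.1731, 0.1358]
force: [0.0, 0.6, -0.5]
ee_pos: [0.5423, -0.1731, 0.1358]
force: [0.0, -0.8, -0.5]
ee_pos: [0.5424, -0.1731, 0.1337]
force: [0.8, -0.9, 0.8]
ee_pos: [0.5424, -0.1731, 0.1338]
force: [0.8, -0.5, -0.6]
ee_pos: [0.5423, -0.1731, 0.1338]
force: [0.0, 0.2, -0.7]
```

```bash
python3 -m jog '[[0,0,0,0,0,-0.004,-1],[0,0,0,0,0,-0.004,-1]]' >/dev/null
for i in 1 2 3 4 5 6 7 8; do python3 -m jog '[[0,0,0,0,0,0,-1]]'; done | grep -E 'ee_pos|force'
python3 - <<'E'
from h import *
w=cap('wrist','w6'); s=cap('scene','s6')
a=cv2.cvtColor(w['frame'][130:250,260:380],cv2.COLOR_RGB2BGR); b=cv2.cvtColor(s['frame'][150:225,250:325],cv2.COLOR_RGB2BGR)
cv2.imwrite('pics/m6.png',np.hstack([cv2.resize(a,(400,400),interpolation=cv2.INTER_CUBIC),cv2.resize(b,(400,400),interpolation=cv2.INTER_CUBIC)]))
E
```

```text
ee_pos: [0.5423, -0.1731, 0.1318]
force: [-0.5, -0.4, 1.6]
ee_pos: [0.5423, -0.1731, 0.1318]
force: [0.2, 0.5, 1.1]
ee_pos: [0.5423, -0.1731, 0.1318]
force: [0.0, 0.3, 0.7]
ee_pos: [0.5423, -0.1731, 0.1318]
force: [0.3, -0.9, 0.6]
ee_pos: [0.5423, -0.1731, 0.1318]
force: [0.3, -0.2, 1.9]
ee_pos: [0.5423, -0.1731, 0.1318]
force: [0.4, 0.3, 1.5]
ee_pos: [0.5423, -0.1731, 0.1318]
force: [0.8, 0.1, 1.2]
ee_pos: [0.5423, -0.1731, 0.1318]
force: [0.4, -0.8, 0.6]
```

View pics/m6.png

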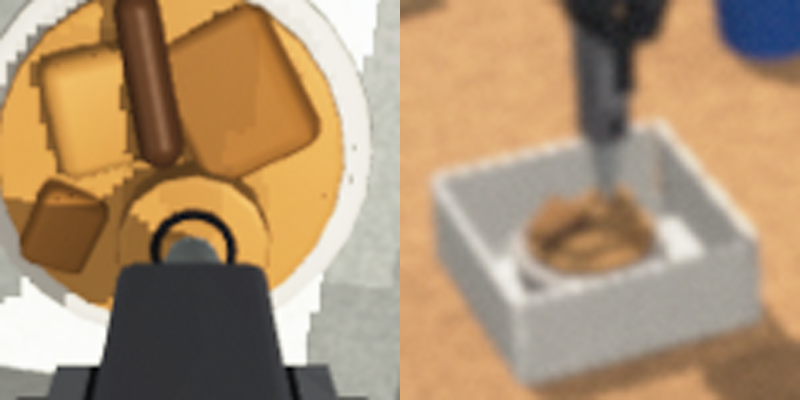

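The nib stands inside the ring, which is centred at about (318,206). The walls are upright.

Run:
```python
from h import *
w=load('w6'); print(onz(w,(318.2,205.6),.056).round(4), proj(w,[.5423,-.1731,.056]), bot.read_state()['grip_width'])
t,t0=load('top0'),cap('top','t6')
for p in[(222,150),(250,140),(187,160),(415,252),(271,241),(451,170)]: 
    x,y=p; a,b=[c['frame'][y-20:y+20,x-20:x+20].astype(int) for c in(t,t0)]; print(p,abs(a-b).mean().round(1))
```

```text
[ 0.5428 -0.1746  0.056 ] [316.07545426 206.10827449] 0.025464957243710337
(222, 150) 1.8
(250, 140) 1.9
(187, 160) 2.0
(415, 252) 2.0
(271, 241) 22.5
(451, 170) 7.0
```

```bash
python3 -c "
from cell import ticket,bot
print(ticket.hand_in()); print(bot.read_state()['ee_pos'],bot.read_state()['time_s'])"
```

```text
the job is handed in; nothing more can be done
None
the job is handed in; nothing more can be done
```

I folded the right, far and left walls up to their stops. I then drew the scribe straight up out of the wooden stand and set its nib inside the ring on the fossil. The job was handed in at about 21 s with the gripper still holding the scribe.

**Last checks:**
- **Walls:** all three stood upright in the top and scene pictures. The scene picture taken after the nib was set shows no change.
- **Nib position:** about 1.5 mm from the ring's centre, measured from the wrist camera with the top of the fossil taken at the stated height.
- **Nib push:** the force rose by about 2.8 N, which means roughly 7 mm in. The descent below first contact gives about 6 mm instead. Both are inside the allowed range.
- **Scribe tilt:** before the carry, the nib was within about 1 px of its upright prediction in the scene view and 2–3 px in the wrist view. I did not measure tilt again after it touched the fossil.
- **Bench items:** a before-and-after comparison of the top view showed no change around the bottle, bone and tub, and the brush and pick were in place after the lift. The areas around the small rock and hammer did differ. I put that down to the arm and its shadow, because nothing touched either, but I did not check it further.

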